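Clear the specimen plate and hold a timber block in its corner

ROBOT

A 6-joint arm with a two-finger parallel gripper is mounted at the origin on the work surface. World frame = base frame: x ahead of the robot, y to its left, z up, the work surface at z = 0. Lengths are in m, angles in rad, forces in N, time in s.
With the tool pointing down it reaches from about 0.275 to 0.975 m from the base axis. Payload 8.4 kg.
Tool frame: the origin (TCP) lies at the very end of the fingers, on their centre line; the grasp point (between the pads) lies 19 mm behind it; x points along the fingers, z is the direction in which the jaws open and shut, and the axes are right-handed (so a half turn about x gives the same grasp; the last joint's range is limited). The gripper opens to 92 mm and grips with 3 to 60 N. Pads are 20 mm wide; open, the fingers measure 128 mm over their backs; the gripper's body (75 mm by 189 mm) begins 69 mm behind the grasp point.
Start: joints at [-1.264, 0.353, 1.633, -0, 1.155, -0.002], TCP at [0.19, -0.595, 0.215] pointing down, gripper open.
Joint ranges: [-2.63, 2.63], [-0.92, 2.1], [0.06, 2.66], [-1.3, 4.44], [0, 2.69], [-3.02, 3.02]. Speed limits (rad/s): [2.22, 2.22, 2.79, 3.14, 3.14, 3.14].

INTERFACE

Orientations are given as [roll, pitch, yaw] about the fixed x, y, z axes, in that order (R = Rz(yaw) Ry(pitch) Rx(roll)).
In Python, from cell import monitor, vision, robot gives the robot as it stands. The module is installed in compiled form; this text tells all that it offers.
- The arm moves only by the shell command python3 -m creep 'ROWS'. ROWS is JSON, a list of rows, each an object of numbers: "tx", "ty", "tz": the shift along the tool's x, y, z in m; "twist": the turn about the tool's x in degrees; "gripper": the finger opening in m, from 0 to 0.0919. In form: [{"tx": .., "ty": .., "tz": .., "twist": .., "gripper": ..}, ...]. A call has 1 to 12 rows; each row shifts and turns the commanded pose from where the row before left it, along the tool's axes as they then stand; what a row does not reach is not made up. A row lasts 1/10 s, in which the tool goes at most 50 mm and 8.59 degrees, less where a joint would pass 70% of its speed; a pose out of reach is approached as far as the arm can. A call is refused whole if a number of a shift passes 0.05 or a number of a turn 8.59, either way. A call with a gripper value outside its range is refused whole. The fingers move at their own pace and stop on an object; the grip force is fixed at half the most. Time passes only in rows, so rows that do not move let the fingers close. It gives the time, the measured TCP pose, the force and the opening at its end, in the units of the state.
- monitor.read_state(): the state, without advancing time (a new reading comes with each control period).
- vision.capture(name): name is "side" or "top" or "wrist"; returns a dict with "frame" (400x640x3 uint8, red, green, blue), "fx", "fy", "cx", "cy" (pixels), "dist" ([k1, k2, p1, p2, k3] as OpenCV has them; the pictures are not rectified), "camera_from_world" (4x4, takes a point from world to camera coordinates). Camera axes: x right, y up, looking along -z (the intrinsics and any distortion apply to the point x, -y, -z); pixel columns grow to the right and rows downward; lengths in m; the calibration is good to about 2 mm. A picture is of the moment at which its call begins. There is no depth.
- robot.job_done(): hands the job in, once; it reports no verdict.
The state is a dict: "t": time; "joints": joint angles; "qd": joint speeds; "tau": joint torques, N m; "tcp_pos": TCP position; "orientation": TCP orientation; "force": force on the tool from outside, world axes, zero at the start; "moment": the same for the moment, N m; "finger_gap": opening from 0.0 (shut) to 1.0 (fully open).
Only numpy, scipy, OpenCV 4.12 (cv2) and the standard library are available. Lean on these libraries where they do the work, as an engineer would, in place of code of your own. Each camera call takes 0.05 s, during which the arm holds its last target.

TASK

Clear the aluminium specimen plate first: set the eyepiece down in the tray that already holds an eyepiece and the objective lens in the tray that already holds an objective, without dropping or flinging them. Then put the wooden specimen block flat on the plate, long side along the long stop, push it fully home into the corner against both stops, and finish while still holding it there, pressed firmly against both stops. Leave the jar, the glass dish and the slide box where they are.

Things in the scene. Friction and masses are not known exactly. Their poses are not given: they have to be found in the camera images.
- stage: aluminium specimen plate, 180 (x) x 150 (y) x 12 mm, fixed to the bench, with two low dark steel stops that form an inside corner towards its +x +y. Origin: centre of its underside, z up; its top is at z = 12 mm. Plate and stops are rigid; the block drags on them with a friction coefficient of about 0.5 to 0.7, so pressing hard on the plate or on one stop hinders sliding to the other
- corner (a point): the inside corner on the plate's top where the faces of the two stops would meet; plate axes. In the plate's frame it is at x = 60, y = 45, z = 12 mm. The block belongs on its -x, -y side: when home, the block's centre is 30 mm from the corner along -x and 22 mm along -y, 22.5 mm above the plate's top
- long_stop: long rigid stop, a bar 100 (along the plate's x) x 12 x 10 mm high; its working face looks to the plate's -y, 6 mm from the bar's middle. Origin: centre of its underside, on the plate's top
- short_stop: short rigid stop, a bar 12 x 40 (along the plate's y) x 10 mm high; its working face looks to the plate's -x, 6 mm from the bar's middle. Origin: centre of its underside, on the plate's top
- block_center (a point): centre of the wooden specimen block, 60 (x) x 44 (y) x 45 mm high, about 60 to 120 g, standing on the bench to the robot's right with z up. Either end may go to the short stop. Stops reach only 10 mm up its sides, so it can be gripped across its 44 mm width above them
- eyepiece_center (a point): middle of the eyepiece, half-way up: black, round, 52 mm high, about 50 g, standing on the plate on its wide rubber eyecup (34 mm across, lowest 18 mm); above that a straight barrel 23.6 mm across to the top
- objective_center (a point): middle of the objective lens, half-way up: steel, round, 50 mm high, about 80 g, standing on the plate; a straight barrel 26 mm across for the lowest 38 mm, then a taper to 12 mm at the top
- eyepiece_tray: white open tray, 110 (x) x 140 (y) x 30 mm high, walls and floor 4 mm thick, fixed to the bench. Its +y end carries an eyepiece standing in a low grey foam strip (part of the tray; its axis at y = +44 mm, top about 65 mm above the bench; the foam covers y = +23 to +65 mm). The free space for another eyepiece is y = -66 to +23 mm. Origin: centre of the underside, z up
- objective_tray: white open tray, 110 (x) x 140 (y) x 30 mm high, walls and floor 4 mm thick, fixed to the bench. Its +y end carries an objective standing in a low grey foam strip (part of the tray; its axis at y = +44 mm, top about 65 mm above the bench; the foam covers y = +23 to +65 mm). The free space for another objective is y = -66 to +23 mm. Origin: centre of the underside, z up
- reagent_jar: amber glass jar with a white cap, 60 mm across, 85 mm high, beyond the block's side of the bench; leave alone. Origin: centre of its underside
- petri_dish: shallow glass dish, 90 mm across, 16 mm high, beyond the plate; leave alone. Origin: centre of its underside
- slide_box: closed grey box for slides, 60 x 75 x 32 mm, on the robot's side of the block and the plate; leave alone. Origin: centre of its underside

How it is judged:
By the outcome, as a careful person would: the job done as asked, in the order asked, and still so for the second after the job is handed in, while the arm keeps its last pose, push and grip.
It also fails if it takes over 72 s, if anything falls off the work surface, if the arm or the gripper's body presses on something with over 40 N, if the wrist force passes 120 N, or if a joint passes its speed limit or range.

## Working session

There is one attempt and no reset: what is moved stays moved. The work goes in short steps, Python scripts to look and compute and a shell command to move; the robot and the scene stay as the last step left them, time stands still between calls to the robot, and variables do not carry over. Pictures are saved under pics/ and viewed, and the job is handed in when it is done.

```bash
ls; mkdir -p pics
python3 - <<'E'
from cell import monitor, vision, robot
import cv2, pickle
print(monitor.read_state())
for n in ["side","top","wrist"]:
    c=vision.capture(n); pickle.dump(c,open(f"{n}0.pkl","wb"))
    cv2.imwrite(f"pics/{n}0.png",c["frame"][:,:,::-1])
    print(n,c["fx"],c["fy"],c["cx"],c["cy"],c["dist"],c["camera_from_world"])
E
```

```text
pics
{'t': 0.0, 'joints': array([-1.26437612e+00,  3.53642804e-01,  1.63415574e+00, -1.18158108e-05,
        1.15521089e+00, -2.40351218e-03]), 'qd': array([ 6.08127355e-04,  2.97250765e-04, -2.02643620e-03, -6.90795656e-04,
       -1.60114410e-03,  7.86930727e-06]), 'tau': array([ 2.71284182e-03, -5.93842185e+01, -3.34219623e+01,  6.98855915e-02,
        2.33664428e-02, -1.25519014e-04]), 'tcp_pos': array([ 0.1897999, -0.5949421,  0.2138578]), 'orientation': array([-3.13637104,  1.56937951,  1.88484643]), 'force': array([-0.23149084,  0.01639302,  0.05301186]), 'moment': array([-0.00858488, -0.03877074, -0.0609161 ]), 'finger_gap': 1.001101157967571}
side 405.5951113331409 405.5951113331409 319.84495039459784 195.95225757171912 [0.01097651 0.         0.         0.         0.        ] [[-0.96402145 -0.26521713  0.0179586   0.52818209]
 [ 0.1630875  -0.53674171  0.82783501 -0.15756948]
 [-0.20991689  0.80097954  0.56068412 -0.70025977]
 [ 0.          0.          0.          1.        ]]
top 497.75611497368067 497.75611497368067 320.0114451389438 203.74863264938875 [-0.05116833  0.          0.          0.          0.        ] [[-0.02153763 -0.99957205  0.01979496 -0.00306204]
 [ 0.99703544 -0.02001166  0.07429584 -0.5538726 ]
 [-0.07386791  0.02133644  0.99703976 -1.00006347]
 [ 0.          0.          0.          1.        ]]
wrist 296.5209403850833 296.5209403850833 312.31166591010714 198.43124146850377 [-0.0536083  0.         0.         0.         0.       ] [[ 3.04281810e-01 -9.52581602e-01 -9.33166874e-04 -6.24060239e-01]
 [ 9.23099208e-01  2.95105842e-01 -2.46577360e-01  2.82855700e-02]
 [ 2.35160440e-01  7.41676000e-02  9.69122662e-01 -3.91484048e-01]
 [ 0.00000000e+00  0.00000000e+00  0.00000000e+00  1.00000000e+00]]
```

View pics/top0.png

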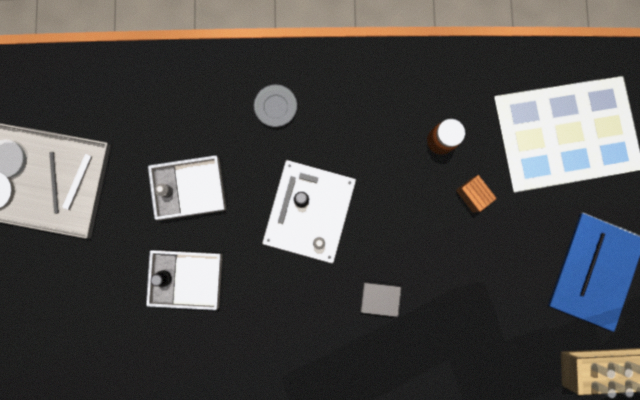

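View pics/side0.png

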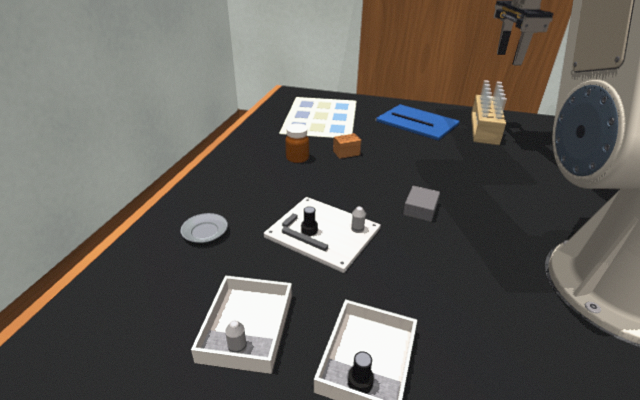

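View pics/wrist0.png

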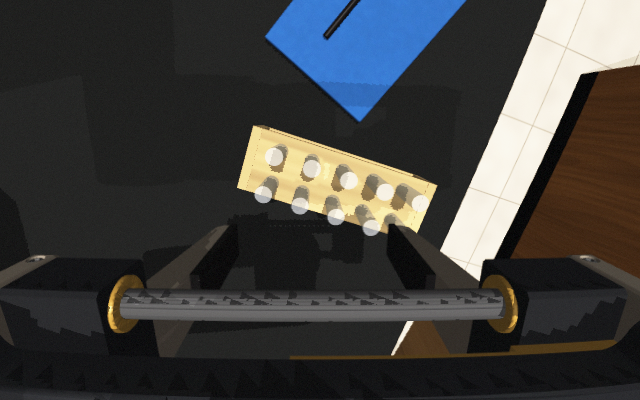

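The top view shows the plate at about (310,211), with the eyepiece at (301,199) and the objective at (319,243). The block is at (477,195). The objective tray is at (187,188) and the eyepiece tray at (184,280). Next I'll enlarge these areas.

```bash
cat > h.py <<'E'
import numpy as np, cv2, pickle
F=np.diag([1.,-1,-1])
def cam(c): 
    K=np.array([[c["fx"],0,c["cx"]],[0,c["fy"],c["cy"]],[0,0,1]]);M=np.array(c["camera_from_world"])
    return K,np.array(c["dist"],float),F@M[:3,:3],F@M[:3,3]
def proj(c,P):
    K,d,R,t=cam(c); return cv2.projectPoints(np.asarray(P,float).reshape(-1,3),cv2.Rodrigues(R)[0],t,K,d)[0].reshape(-1,2)
def back(c,uv,z):
    K,d,R,t=cam(c); n=cv2.undistortPoints(np.asarray(uv,float).reshape(-1,1,2),K,d).reshape(-1,2)
    o=-R.T@t; D=np.c_[n,np.ones(len(n))]@R; return o+D*((z-o[2])/D[:,2])[:,None]
def crop(c,x0,y0,x1,y1,s,fn):
    im=cv2.resize(c["frame"][y0:y1,x0:x1],None,fx=s,fy=s,interpolation=cv2.INTER_CUBIC)[:,:,::-1].copy()
    for x in range(x0-x0%10+10,x1,10): cv2.putText(im,str(x),(int((x-x0+.5)*s)-12,10),0,.35,(0,255,0),1);cv2.line(im,(int((x-x0+.5)*s),12),(int((x-x0+.5)*s),18),(0,255,0),1)
    for y in range(y0-y0%10+10,y1,10): cv2.putText(im,str(y),(0,int((y-y0+.5)*s)+4),0,.35,(0,255,0),1);cv2.line(im,(24,int((y-y0+.5)*s)),(30,int((y-y0+.5)*s)),(0,255,0),1)
    cv2.imwrite(fn,im)
def load(n): return pickle.load(open(n+".pkl","rb"))
E
python3 - <<'E'
from h import *
t=load("top0"); s=load("side0")
crop(t,255,150,365,270,5,"pics/a1.png"); crop(t,420,110,510,220,5,"pics/a2.png"); crop(t,140,145,235,320,3.4,"pics/a3.png"); crop(s,255,190,390,275,5.5,"pics/a4.png")
E
```

```text
(no output)
```

View pics/a1.png

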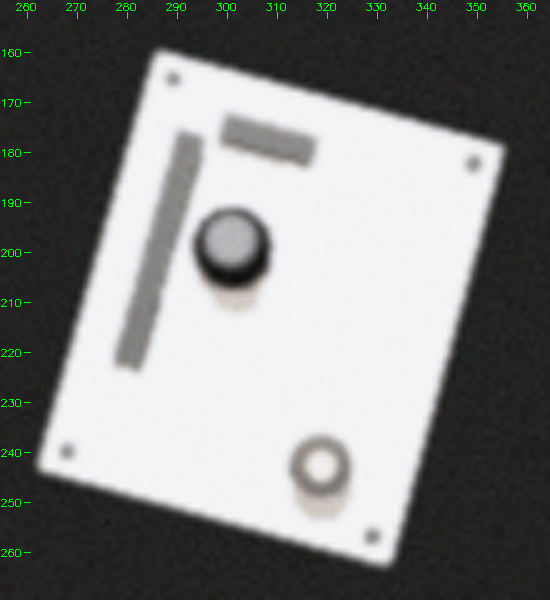

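View pics/a2.png

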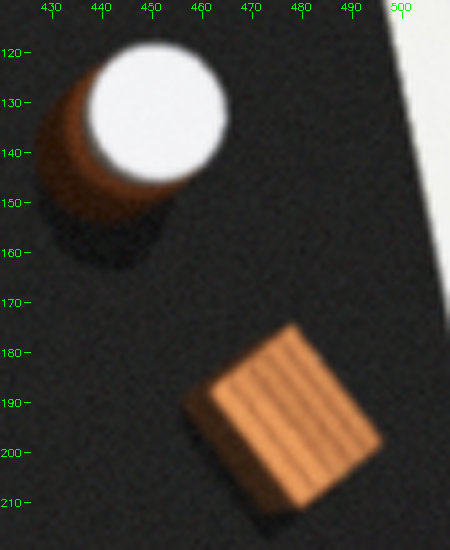

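View pics/a3.png

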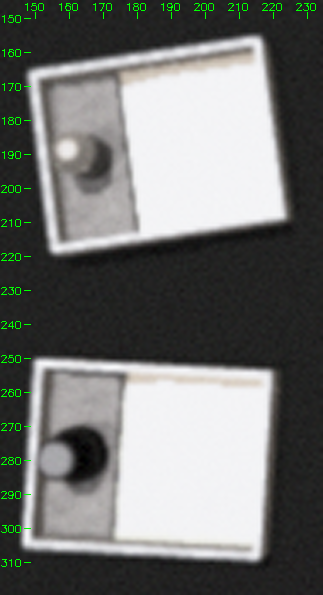

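View pics/a4.png

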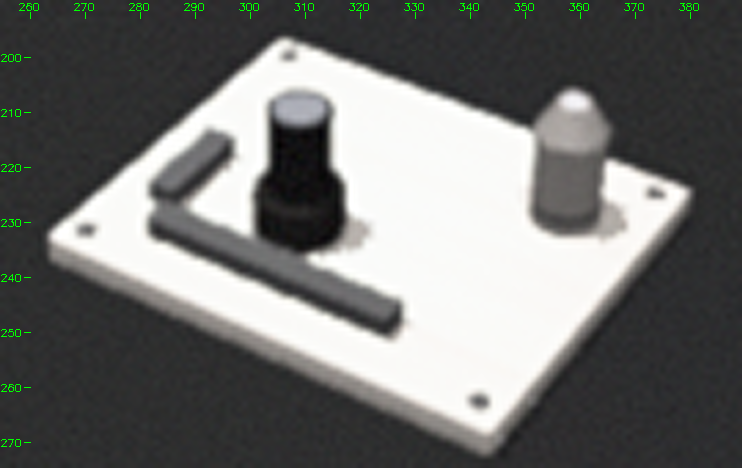

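```bash
cat > fit.py <<'E'
from h import *
t=load("top0"); s=load("side0")
def rig(c,uv,z,model,name):
    W=back(c,uv,z)[:,:2]; m=np.array(model,float)
    a=m-m.mean(0); b=W-W.mean(0); th=np.arctan2((a[:,0]*b[:,1]-a[:,1]*b[:,0]).sum(),(a*b).sum())
    R=np.array([[np.cos(th),-np.sin(th)],[np.sin(th),np.cos(th)]]); o=W.mean(0)-R@m.mean(0)
    print(name,"o",o.round(4),"yaw",np.degrees(th).round(2),"res mm",(1e3*(W-(m@R.T+o))).round(1).tolist()); return o,th
pm=[(.09,.075),(.09,-.075),(-.09,-.075),(-.09,.075)]
rig(t,[(285.9,159.1),(355.5,178.9),(332.5,262.9),(261.9,243.1)],.012,pm,"plate top")
# side: +x+y,+x-y,-x-y,-x+y
f=lambda p:[(255+x/5.5-.5,190+y/5.5-.5) for x,y in p]
rig(s,f([(48,236),(284,36),(691,190),(488,434)]),.012,pm,"plate side")
bm=[(.03,.022),(.03,-.022),(-.03,-.022),(-.03,.022)]
B=[(461.5,187.1),(477.9,173.9),(496.1,197.5),(479.7,211.1)]
rig(t,B,.045,bm,"block")
tm=[(.055,.07),(.055,-.07),(-.055,-.07),(-.055,.07)]
rig(t,[(147.7,165.7),(216.6,155.1),(224.5,208.6),(155.1,218.9)],.03,tm,"objtray")
rig(t,[(149.8,250.1),(220.4,253.3),(216.6,309.5),(146,306)],.03,tm,"eyetray")
print("eye",back(t,[(300.9,197.3)],.064),back(s,[(309,209.3)],.064))
print("obj",back(t,[(318.5,242.5)],.062),back(s,[(358.7,207.9)],.062))
print("box",back(t,[(381,299.5)],.032), "jar",back(t,[(451,132)],.085))
E
python3 fit.py
```

```text
plate top o [0.5403 0.0083] yaw -16.83 res mm [[0.7, 0.2], [-0.1, -0.1], [-0.4, -0.3], [-0.2, 0.2]]
plate side o [0.5404 0.0074] yaw -16.91 res mm [[-1.0, 0.3], [-0.2, -0.5], [0.6, -0.2], [0.6, 0.3]]
block o [ 0.5685 -0.3367] yaw 36.21 res mm [[0.2, -0.3], [0.6, 0.2], [0.1, 0.2], [-0.9, -0.1]]
objtray o [0.5927 0.2576] yaw 7.71 res mm [[0.1, 1.6], [0.3, -0.8], [-0.6, -1.5], [0.1, 0.7]]
eyetray o [0.4057 0.2638] yaw -3.94 res mm [[0.8, 1.1], [1.3, -1.8], [-1.0, -0.7], [-1.1, 1.4]]
eye [[0.56392549 0.02360014 0.064     ]] [[0.56386379 0.02331701 0.064     ]]
obj [[ 0.4746783  -0.00910511  0.062     ]] [[ 0.4751796  -0.01107957  0.062     ]]
box [[ 0.35751853 -0.13272171  0.032     ]] jar [[ 0.68484508 -0.27315991  0.085     ]]
```

Both cameras agree to within 2 mm and the sizes match. I'll turn the tool to φ=0, so tool z = world x and tool y = world y.

```bash
python3 -m creep '[{"twist":-8.03,"gripper":0.06},{"twist":-8.03},{"twist":-8.03},{"twist":-8.03},{"twist":-8.03},{"twist":-8.03},{"twist":-8.03},{"twist":-8.03},{"twist":-8.03},{}]'
cat >> h.py <<'E'
def R(o):
    from scipy.spatial.transform import Rotation
    return Rotation.from_euler("xyz",o).as_matrix()
def togo(target):
    from cell import monitor
    s=monitor.read_state(); r=R(s["orientation"]); d=np.array(target)-s["tcp_pos"]
    print("t",round(s["t"],2),"tcp",s["tcp_pos"].round(4),"phi",np.degrees(np.arctan2(r[1,2],r[0,2])).round(2),"down",r[:,0].round(4),"go tx,ty,tz",(r.T@d).round(4),"F",s["force"].round(1),"gap",round(s["finger_gap"]*.0919,4))
E
python3 -c "
from h import *;togo([.564,.0235,.12])"
```

```text
t 0.15 tcp [ 0.1898 -0.5951  0.214 ] phi -72.3 down [-3.e-04  1.e-03 -1.e+00] go tx,ty,tz [ 0.0946  0.5445 -0.4755] F [-0.   0.1 -0.7] gap 0.0921invalid input
```

```bash
python3 -m creep '[{"tx":0,"ty":0,"tz":0,"twist":-8.03,"gripper":0.06},{"tx":0,"ty":0,"tz":0,"twist":-8.03,"gripper":0.06},{"tx":0,"ty":0,"tz":0,"twist":-8.03,"gripper":0.06},{"tx":0,"ty":0,"tz":0,"twist":-8.03,"gripper":0.06},{"tx":0,"ty":0,"tz":0,"twist":-8.03,"gripper":0.06},{"tx":0,"ty":0,"tz":0,"twist":-8.03,"gripper":0.06},{"tx":0,"ty":0,"tz":0,"twist":-8.03,"gripper":0.06},{"tx":0,"ty":0,"tz":0,"twist":-8.03,"gripper":0.06},{"tx":0,"ty":0,"tz":0,"twist":-8.03,"gripper":0.06}]'
python3 -c "
from h import *;togo([.564,.0235,.12])"
```

```text
t: 1.05
tcp_pos: [0.1899, -0.5952, 0.2143]
orientation: [1.891, 1.57, 1.896]
force: [0.5, 0.1, 0.1]
finger_gap: 0.654
t 1.05 tcp [ 0.1899 -0.5952  0.2143] phi 0.3 down [-2.e-04  6.e-04 -1.e+00] go tx,ty,tz [0.0946 0.6167 0.3773] F [0.5 0.1 0.1] gap 0.0601
```

```bash
python3 -m creep '[{"tx":0,"ty":0.042,"tz":0.0256,"twist":0,"gripper":0.06},{"tx":0,"ty":0.042,"tz":0.0256,"twist":0,"gripper":0.06},{"tx":0,"ty":0.042,"tz":0.0256,"twist":0,"gripper":0.06},{"tx":0,"ty":0.042,"tz":0.0256,"twist":0,"gripper":0.06},{"tx":0,"ty":0.042,"tz":0.0256,"twist":0,"gripper":0.06},{"tx":0,"ty":0.042,"tz":0.0256,"twist":0,"gripper":0.06},{"tx":0,"ty":0.042,"tz":0.0256,"twist":0,"gripper":0.06},{"tx":0,"ty":0.042,"tz":0.0256,"twist":0,"gripper":0.06},{"tx":0,"ty":0.042,"tz":0.0256,"twist":0,"gripper":0.06},{"tx":0,"ty":0.042,"tz":0.0256,"twist":0,"gripper":0.06},{"tx":0,"ty":0.042,"tz":0.0256,"twist":0,"gripper":0.06},{"tx":0,"ty":0.042,"tz":0.0256,"twist":0,"gripper":0.06}]'
python3 -c "
from h import *;togo([.564,.0235,.10])"
```

```text
t: 2.25
tcp_pos: [0.4981, -0.0897, 0.2146]
orientation: [-0.613, 1.571, -0.614]
force: [0.2, -0.5, -0.4]
finger_gap: 0.655
t 2.25 tcp [ 0.4981 -0.0897  0.2146] phi -0.03 down [ 1.e-04 -1.e-04 -1.e+00] go tx,ty,tz [0.1146 0.1132 0.0658] F [ 0.2 -0.5 -0.4] gap 0.0602
```

```bash
python3 -m creep '[{"tx":0,"ty":0.0377,"tz":0.022,"twist":0,"gripper":0.06},{"tx":0,"ty":0.0377,"tz":0.022,"twist":0,"gripper":0.06},{"tx":0,"ty":0.0377,"tz":0.022,"twist":0,"gripper":0.06},{"tx":0.038,"ty":0,"tz":0,"twist":0,"gripper":0.06},{"tx":0.038,"ty":0,"tz":0,"twist":0,"gripper":0.06},{"tx":0.038,"ty":0,"tz":0,"twist":0,"gripper":0.06},{"tx":0,"ty":0,"tz":0,"twist":0,"gripper":0.06}]'
python3 - <<'E'
from h import *;togo([.564,.0235,.034])
from cell import vision
c=vision.capture("wrist"); cv2.imwrite("pics/w1.png",c["frame"][:,:,::-1])
print(proj(c,[.564,.0235,.064]))
E
```

```text
t: 2.95
tcp_pos: [0.5597, 0.0215, 0.0961]
orientation: [-3.105, 1.562, -3.106]
force: [-0.7, 0.1, -0.4]
finger_gap: 0.653
t 2.95 tcp [0.5597 0.0215 0.0961] phi -0.02 down [-8.8e-03 -3.0e-04 -1.0e+00] go tx,ty,tz [0.062  0.002  0.0048] F [-0.7  0.1 -0.4] gap 0.06
[[318.25696588 219.21343932]]
```

View pics/w1.png

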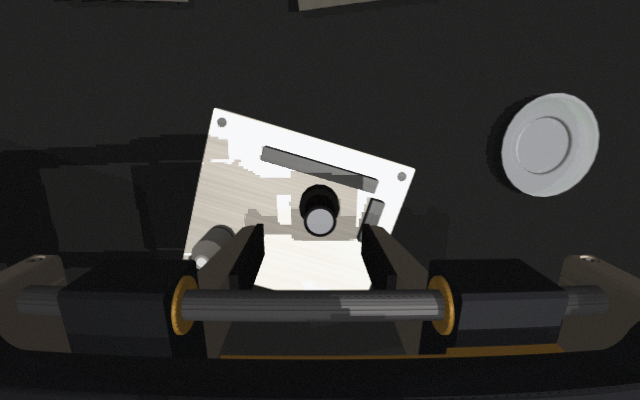

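The wrist view shows the eyepiece top at about (320,221), against a projected (318,219). That agrees, so I'll go down and grip the barrel.

```bash
python3 -m creep '[{"tx":0.02,"ty":0.0015,"tz":0.003,"twist":0,"gripper":0.06},{"tx":0.02,"ty":0,"tz":0,"twist":0,"gripper":0.06},{"tx":0.02,"ty":0,"tz":0,"twist":0,"gripper":0.06},{"tx":0,"ty":0,"tz":0,"twist":0,"gripper":0.06},{"tx":0,"ty":0,"tz":0,"twist":0,"gripper":0.06}]'
python3 - <<'E'
from h import *;togo([.564,.0235,.034])
E
```

```text
t: 3.5
tcp_pos: [0.5677, 0.0228, 0.0424]
orientation: [0.052, 1.569, 0.051]
force: [0.5, 0.3, 0.3]
finger_gap: 0.657
t 3.5 tcp [0.5677 0.0228 0.0424] phi -0.05 down [ 1.7e-03  1.0e-04 -1.0e+00] go tx,ty,tz [ 0.0084  0.0007 -0.0037] F [0.5 0.3 0.3] gap 0.0604
```

```bash
python3 -m creep '[{"tx":0.008,"ty":0.0005,"tz":-0.0035,"twist":0,"gripper":0.06},{"tx":0,"ty":0,"tz":0,"twist":0,"gripper":0.06},{"tx":0,"ty":0,"tz":0,"twist":0,"gripper":0.015},{"tx":0,"ty":0,"tz":0,"twist":0,"gripper":0.015},{"tx":0,"ty":0,"tz":0,"twist":0,"gripper":0.015},{"tx":0,"ty":0,"tz":0,"twist":0,"gripper":0.015},{"tx":0,"ty":0,"tz":0,"twist":0,"gripper":0.015}]'
python3 - <<'E'
from h import *;togo([.564,.0235,.034])
E
```

```text
t: 4.2
tcp_pos: [0.5632, 0.0234, 0.0327]
orientation: [0.109, 1.571, 0.108]
force: [0.5, -0.2, 0.6]
finger_gap: 0.252
t 4.2 tcp [0.5632 0.0234 0.0327] phi -0.04 down [ 2.e-04  0.e+00 -1.e+00] go tx,ty,tz [-0.0013  0.0001  0.0008] F [ 0.5 -0.2  0.6] gap 0.0231
```

```bash
python3 -m creep '[{"tx":-0.015,"ty":0,"tz":0,"twist":0,"gripper":0.015},{"tx":-0.03,"ty":0,"tz":0,"twist":0,"gripper":0.015},{"tx":-0.035,"ty":0,"tz":0,"twist":0,"gripper":0.015},{"tx":-0.02,"ty":0.012,"tz":-0.0085,"twist":0,"gripper":0.015},{"tx":0,"ty":0.032,"tz":-0.023,"twist":0,"gripper":0.015},{"tx":0,"ty":0.032,"tz":-0.023,"twist":0,"gripper":0.015},{"tx":0,"ty":0.032,"tz":-0.023,"twist":0,"gripper":0.015},{"tx":0,"ty":0.032,"tz":-0.023,"twist":0,"gripper":0.015},{"tx":0,"ty":0.032,"tz":-0.023,"twist":0,"gripper":0.015},{"tx":0,"ty":0.032,"tz":-0.023,"twist":0,"gripper":0.015},{"tx":0,"ty":0.016,"tz":-0.0115,"twist":0,"gripper":0.015}]'
python3 - <<'E'
from h import *;togo([.4043,.2438,.026])
E
```

```text
t: 5.3
tcp_pos: [0.4036, 0.2454, 0.1336]
orientation: [1.176, 1.57, 1.177]
force: [-0.1, -0.6, -0.5]
finger_gap: 0.252
t 5.3 tcp [0.4036 0.2454 0.1336] phi 0.04 down [ 3.e-04  7.e-04 -1.e+00] go tx,ty,tz [ 0.1076 -0.0017  0.0007] F [-0.1 -0.6 -0.5] gap 0.0231
```

```bash
python3 -m creep '[{"tx":0.02,"ty":-0.001,"tz":0,"twist":0,"gripper":0.015},{"tx":0.03,"ty":0,"tz":0,"twist":0,"gripper":0.015},{"tx":0.03,"ty":0,"tz":0,"twist":0,"gripper":0.015},{"tx":0.012,"ty":0,"tz":0,"twist":0,"gripper":0.015},{"tx":0.006,"ty":0,"tz":0,"twist":0,"gripper":0.015},{"tx":0.003,"ty":0,"tz":0,"twist":0,"gripper":0.015},{"tx":0,"ty":0,"tz":0,"twist":0,"gripper":0.015},{"tx":0,"ty":0,"tz":0,"twist":0,"gripper":0.015}]'
python3 - <<'E'
from h import *;togo([.4043,.2438,.0247])
from cell import vision
c=vision.capture("side"); crop(c,300,280,440,400,5,"pics/p1.png")
E
```

```text
t: 6.1
tcp_pos: [0.4059, 0.2428, 0.0325]
orientation: [0.536, 1.569, 0.535]
force: [-0.6, 0.1, -0.2]
finger_gap: 0.252
t 6.1 tcp [0.4059 0.2428 0.0325] phi -0.04 down [ 1.3e-03  8.0e-04 -1.0e+00] go tx,ty,tz [ 0.0078  0.0009 -0.0016] F [-0.6  0.1 -0.2] gap 0.0231
```

View pics/p1.png

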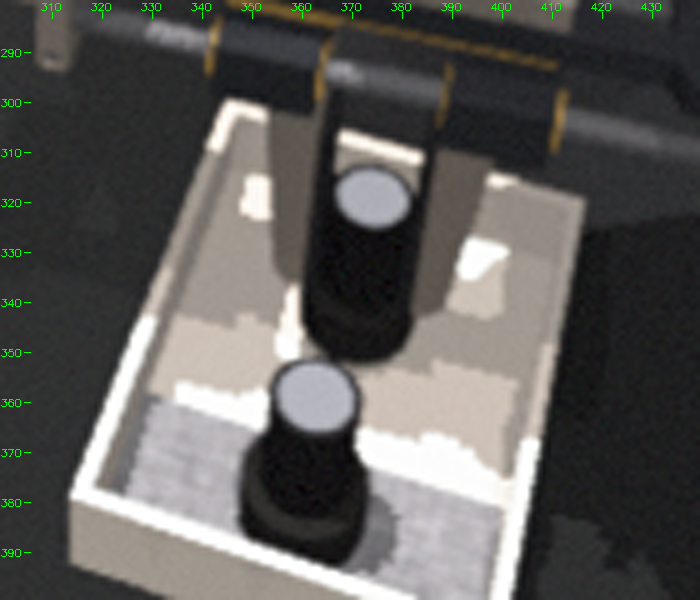

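The eyepiece is upright in the free part of the tray, about 8 mm above the floor. I'll lower it until it touches.

```bash
python3 -m creep '[{"tx":0.004,"ty":0,"tz":0,"twist":0,"gripper":0.015},{"tx":0.003,"ty":0,"tz":0,"twist":0,"gripper":0.015},{"tx":0.0,"ty":0,"tz":0,"twist":0,"gripper":0.015},{"tx":0,"ty":0,"tz":0,"twist":0,"gripper":0.015}]'
python3 - <<'E'
from h import *;togo([.4043,.2438,.0247])
E
```

```text
t: 6.55
tcp_pos: [0.4054, 0.2426, 0.0246]
orientation: [0.53, 1.57, 0.53]
force: [-0.1, -0.8, 1.6]
finger_gap: 0.249
t 6.55 tcp [0.4054 0.2426 0.0246] phi -0.04 down [ 3.e-04  2.e-04 -1.e+00] go tx,ty,tz [-0.0001  0.0012 -0.0011] F [-0.1 -0.8  1.6] gap 0.0229
```

```bash
python3 -m creep '[{"tx":0.0005,"ty":0,"tz":0,"twist":0,"gripper":0.015},{"tx":0,"ty":0,"tz":0,"twist":0,"gripper":0.015}]'
python3 -m creep '[{"tx":0,"ty":0,"tz":0,"twist":0,"gripper":0.03},{"tx":0,"ty":0,"tz":0,"twist":0,"gripper":0.042},{"tx":0,"ty":0,"tz":0,"twist":0,"gripper":0.042},{"tx":-0.01,"ty":0,"tz":0,"twist":0,"gripper":0.042},{"tx":-0.03,"ty":0,"tz":0,"twist":0,"gripper":0.042},{"tx":-0.04,"ty":0,"tz":0,"twist":0,"gripper":0.042},{"tx":-0.03,"ty":0,"tz":0,"twist":0,"gripper":0.042}]'
python3 - <<'E'
from h import *;togo([.475,-.0098,.13])
from cell import vision
c=vision.capture("side"); crop(c,300,280,440,400,5,"pics/p2.png")
E
```

```text
t: 6.75
tcp_pos: [0.4055, 0.2427, 0.0245]
orientation: [0.523, 1.57, 0.523]
force: [-0.8, -0.6, 9.6]
finger_gap: 0.249
t: 7.45
tcp_pos: [0.4054, 0.2426, 0.1365]
orientation: [0.564, 1.57, 0.563]
force: [0.9, 0.4, 0.2]
finger_gap: 0.454
t 7.45 tcp [0.4054 0.2426 0.1365] phi -0.04 down [ 8.e-04  5.e-04 -1.e+00] go tx,ty,tz [ 0.0064 -0.2524  0.0698] F [0.9 0.4 0.2] gap 0.0417
```

View pics/p2.png

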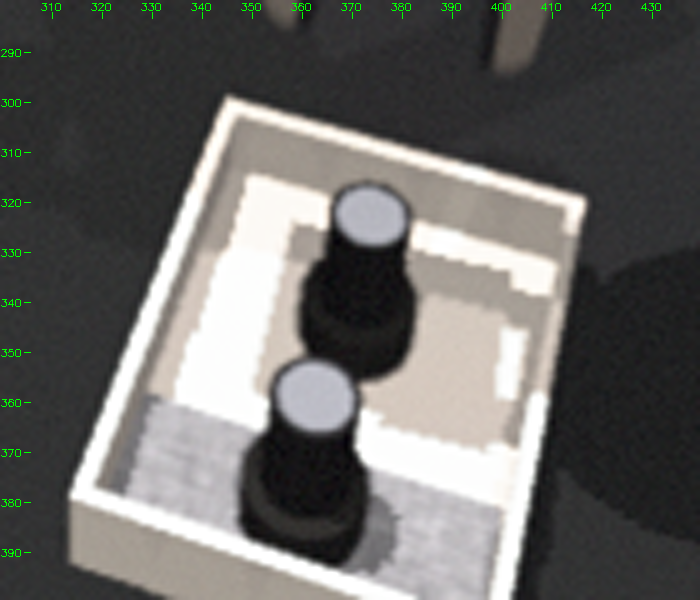

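The eyepiece stands upright in its tray, top at (374,323). Next is the objective.

```bash
python3 -m creep '[{"tx":0,"ty":-0.042,"tz":0.0117,"twist":0,"gripper":0.055},{"tx":0,"ty":-0.042,"tz":0.0117,"twist":0,"gripper":0.055},{"tx":0,"ty":-0.042,"tz":0.0117,"twist":0,"gripper":0.055},{"tx":0,"ty":-0.042,"tz":0.0117,"twist":0,"gripper":0.055},{"tx":0,"ty":-0.042,"tz":0.0117,"twist":0,"gripper":0.055},{"tx":0,"ty":-0.042,"tz":0.0117,"twist":0,"gripper":0.055},{"tx":0.03,"ty":0,"tz":0,"twist":0,"gripper":0.055},{"tx":0.02,"ty":0,"tz":0,"twist":0,"gripper":0.055},{"tx":0,"ty":0,"tz":0,"twist":0,"gripper":0.055},{"tx":0,"ty":0,"tz":0,"twist":0,"gripper":0.055}]'
python3 - <<'E'
from h import *;togo([.475,-.0098,.019])
from cell import vision
c=vision.capture("wrist"); cv2.imwrite("pics/w2.png",c["frame"][:,:,::-1])
print(proj(c,[.475,-.0098,.062]))
E
```

```text
t: 8.5
tcp_pos: [0.4751, -0.0095, 0.0845]
orientation: [3.126, 1.57, 3.126]
force: [1.1, 0.1, 0.5]
finger_gap: 0.599
t 8.5 tcp [ 0.4751 -0.0095  0.0845] phi -0.03 down [-7.e-04  0.e+00 -1.e+00] go tx,ty,tz [ 0.0655 -0.0003 -0.    ] F [1.1 0.1 0.5] gap 0.055
[[311.79565826 226.84084468]]
```

View pics/w2.png

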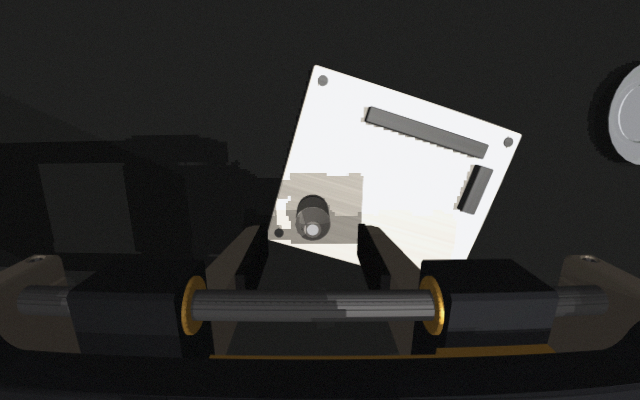

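```bash
python3 -m creep '[{"tx":0.02,"ty":0,"tz":0,"twist":0,"gripper":0.055},{"tx":0.02,"ty":0,"tz":0,"twist":0,"gripper":0.055},{"tx":0.015,"ty":0,"tz":0,"twist":0,"gripper":0.055},{"tx":0.008,"ty":0,"tz":0,"twist":0,"gripper":0.055},{"tx":0,"ty":0,"tz":0,"twist":0,"gripper":0.055},{"tx":0,"ty":0,"tz":0,"twist":0,"gripper":0.055}]'
python3 - <<'E'
from h import *;togo([.475,-.0098,.019])
E
```

```text
t: 9.15
tcp_pos: [0.4759, -0.0094, 0.0219]
orientation: [-0.033, 1.57, -0.033]
force: [-1.0, -0.5, -0.6]
finger_gap: 0.594
t 9.15 tcp [ 0.4759 -0.0094  0.0219] phi -0.02 down [ 0.0011 -0.     -1.    ] go tx,ty,tz [ 0.0029 -0.0004 -0.0009] F [-1.  -0.5 -0.6] gap 0.0546
```

```bash
python3 -m creep '[{"tx":0.002,"ty":0,"tz":-0.0005,"twist":0,"gripper":0.055},{"tx":0,"ty":0,"tz":0,"twist":0,"gripper":0.018},{"tx":0,"ty":0,"tz":0,"twist":0,"gripper":0.018},{"tx":0,"ty":0,"tz":0,"twist":0,"gripper":0.018},{"tx":0,"ty":0,"tz":0,"twist":0,"gripper":0.018},{"tx":0,"ty":0,"tz":0,"twist":0,"gripper":0.018}]'
python3 - <<'E'
from h import *;togo([.475,-.0098,.019])
th=np.radians(7.71); print(np.array([.5927,.2576])+np.array([np.sin(th),-np.cos(th)])*.02)
E
```

```text
t: 9.75
tcp_pos: [0.4748, -0.0095, 0.0192]
orientation: [-0.059, 1.571, -0.06]
force: [0.3, -1.0, 2.0]
finger_gap: 0.276
t 9.75 tcp [ 0.4748 -0.0095  0.0192] phi -0.04 down [ 2.e-04 -0.e+00 -1.e+00] go tx,ty,tz [ 0.0002 -0.0003  0.0002] F [ 0.3 -1.   2. ] gap 0.0254
[0.59538318 0.2377808 ]
```

```bash
python3 -m creep '[{"tx":-0.015,"ty":0,"tz":0,"twist":0,"gripper":0.018},{"tx":-0.03,"ty":0,"tz":0,"twist":0,"gripper":0.018},{"tx":-0.035,"ty":0,"tz":0,"twist":0,"gripper":0.018},{"tx":-0.02,"ty":0.016,"tz":0.0078,"twist":0,"gripper":0.018},{"tx":0,"ty":0.034,"tz":0.0166,"twist":0,"gripper":0.018},{"tx":0,"ty":0.036,"tz":0.0175,"twist":0,"gripper":0.018},{"tx":0,"ty":0.036,"tz":0.0175,"twist":0,"gripper":0.018},{"tx":0,"ty":0.036,"tz":0.0175,"twist":0,"gripper":0.018},{"tx":0,"ty":0.036,"tz":0.0175,"twist":0,"gripper":0.018},{"tx":0,"ty":0.034,"tz":0.0166,"twist":0,"gripper":0.018},{"tx":0,"ty":0.0193,"tz":0.0096,"twist":0,"gripper":0.018},{"tx":0,"ty":0,"tz":0,"twist":0,"gripper":0.018}]'
python3 - <<'E'
from h import *;togo([.5954,.2378,.0112])
E
```

```text
t: 10.95
tcp_pos: [0.5963, 0.2402, 0.1187]
orientation: [0.876, 1.57, 0.878]
force: [-0.5, 0.3, -1.6]
finger_gap: 0.272
t 10.95 tcp [0.5963 0.2402 0.1187] phi 0.08 down [ 6.e-04  7.e-04 -1.e+00] go tx,ty,tz [ 0.1075 -0.0025 -0.001 ] F [-0.5  0.3 -1.6] gap 0.025
```

```bash
python3 -m creep '[{"tx":0.02,"ty":-0.002,"tz":0,"twist":0,"gripper":0.018},{"tx":0.025,"ty":0,"tz":0,"twist":0,"gripper":0.018},{"tx":0.025,"ty":0,"tz":0,"twist":0,"gripper":0.018},{"tx":0.015,"ty":0,"tz":0,"twist":0,"gripper":0.018},{"tx":0.01,"ty":0,"tz":0,"twist":0,"gripper":0.018},{"tx":0.005,"ty":0,"tz":0,"twist":0,"gripper":0.018},{"tx":0,"ty":0,"tz":0,"twist":0,"gripper":0.018},{"tx":0,"ty":0,"tz":0,"twist":0,"gripper":0.018}]'
python3 - <<'E'
from h import *;togo([.5954,.2378,.0112])
E
```

```text
t: 11.75
tcp_pos: [0.596, 0.2358, 0.0199]
orientation: [0.379, 1.57, 0.378]
force: [-0.1, 0.3, -1.1]
finger_gap: 0.272
t 11.75 tcp [0.596  0.2358 0.0199] phi -0.04 down [ 1.e-03  4.e-04 -1.e+00] go tx,ty,tz [ 0.0087  0.0019 -0.0006] F [-0.1  0.3 -1.1] gap 0.025
```

```bash
python3 -m creep '[{"tx":0.005,"ty":0,"tz":0,"twist":0,"gripper":0.018},{"tx":0.003,"ty":0,"tz":0,"twist":0,"gripper":0.018},{"tx":0,"ty":0,"tz":0,"twist":0,"gripper":0.018},{"tx":0,"ty":0,"tz":0,"twist":0,"gripper":0.018}]'
python3 - <<'E'
from h import *;togo([.5954,.2378,.0112])
from cell import vision
c=vision.capture("side"); crop(c,180,260,310,380,5,"pics/p3.png")
E
```

```text
t: 12.15
tcp_pos: [0.5957, 0.2359, 0.0113]
orientation: [0.375, 1.57, 0.374]
force: [0.3, -0.1, 0.4]
finger_gap: 0.274
t 12.15 tcp [0.5957 0.2359 0.0113] phi -0.03 down [ 6.e-04  2.e-04 -1.e+00] go tx,ty,tz [ 0.0001  0.0019 -0.0003] F [ 0.3 -0.1  0.4] gap 0.0252
```

View pics/p3.png

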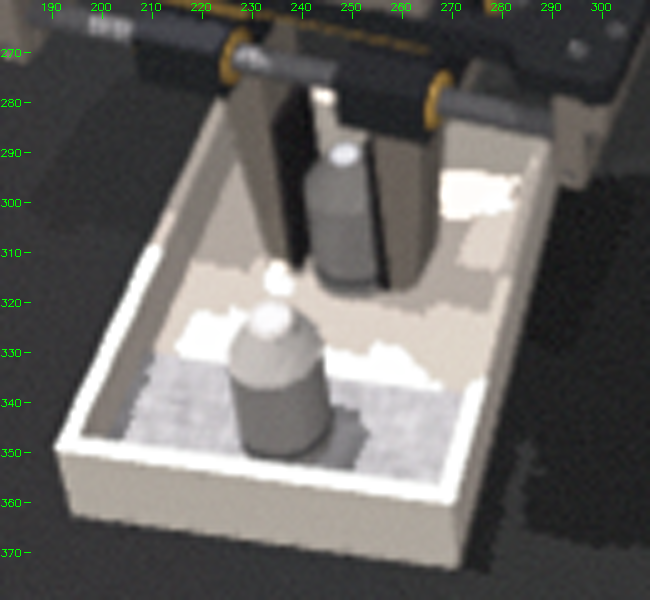

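The objective is upright in its tray, close to the floor. I'll lower it slightly more to confirm contact before opening.

```bash
python3 -m creep '[{"tx":0.0004,"ty":0,"tz":0,"twist":0,"gripper":0.018},{"tx":0,"ty":0,"tz":0,"twist":0,"gripper":0.018},{"tx":0,"ty":0,"tz":0,"twist":0,"gripper":0.018}]'
python3 -m creep '[{"tx":0.0004,"ty":0,"tz":0,"twist":0,"gripper":0.018},{"tx":0,"ty":0,"tz":0,"twist":0,"gripper":0.018}]'
```

```text
t: 12.5
tcp_pos: [0.5957, 0.2358, 0.0112]
orientation: [0.445, 1.57, 0.444]
force: [-1.7, 0.3, 4.4]
finger_gap: 0.276
t: 12.7
tcp_pos: [0.5958, 0.2359, 0.0112]
orientation: [0.446, 1.57, 0.446]
force: [-2.4, -0.4, 9.1]
finger_gap: 0.276
```

```bash
python3 -m creep '[{"tx":0,"ty":0,"tz":0,"twist":0,"gripper":0.03},{"tx":0,"ty":0,"tz":0,"twist":0,"gripper":0.045},{"tx":0,"ty":0,"tz":0,"twist":0,"gripper":0.045},{"tx":-0.01,"ty":0,"tz":0,"twist":0,"gripper":0.045},{"tx":-0.03,"ty":0,"tz":0,"twist":0,"gripper":0.045},{"tx":-0.04,"ty":0,"tz":0,"twist":0,"gripper":0.045},{"tx":-0.04,"ty":0,"tz":0,"twist":0,"gripper":0.045}]'
python3 - <<'E'
from h import *;togo([.5685,-.3367,.10])
from cell import vision
c=vision.capture("side"); crop(c,180,260,420,400,3,"pics/p4.png")
E
```

```text
t: 13.4
tcp_pos: [0.5951, 0.2356, 0.1318]
orientation: [-2.801, 1.57, -2.802]
force: [0.9, 0.3, -0.5]
finger_gap: 0.489
t 13.4 tcp [0.5951 0.2356 0.1318] phi -0.04 down [-9.e-04 -3.e-04 -1.e+00] go tx,ty,tz [ 0.032  -0.5723 -0.0262] F [ 0.9  0.3 -0.5] gap 0.0449
```

View pics/p4.png

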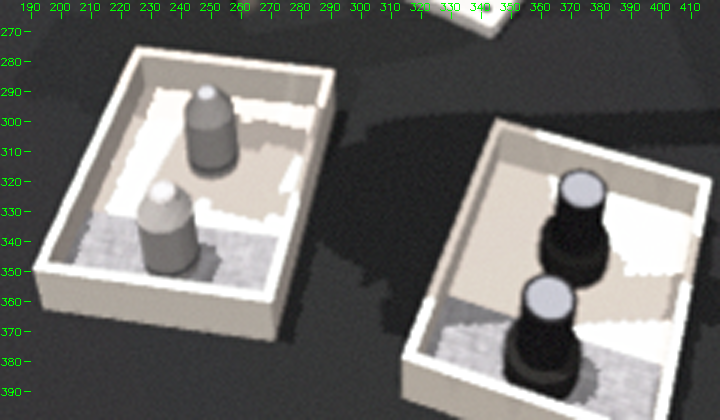

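Both lenses stand upright in the right trays. Now the block.

```bash
python3 -m creep '[{"tx":0,"ty":-0.0477,"tz":-0.0022,"twist":0,"gripper":0.07},{"tx":0,"ty":-0.0477,"tz":-0.0022,"twist":0,"gripper":0.07},{"tx":0,"ty":-0.0477,"tz":-0.0022,"twist":0,"gripper":0.07},{"tx":0,"ty":-0.0477,"tz":-0.0022,"twist":0,"gripper":0.07},{"tx":0,"ty":-0.0477,"tz":-0.0022,"twist":0,"gripper":0.07},{"tx":0,"ty":-0.0477,"tz":-0.0022,"twist":0,"gripper":0.07},{"tx":0,"ty":-0.0477,"tz":-0.0022,"twist":0,"gripper":0.07},{"tx":0,"ty":-0.0477,"tz":-0.0022,"twist":0,"gripper":0.07},{"tx":0,"ty":-0.0477,"tz":-0.0022,"twist":0,"gripper":0.07},{"tx":0,"ty":-0.0477,"tz":-0.0022,"twist":0,"gripper":0.07},{"tx":0,"ty":-0.0477,"tz":-0.0022,"twist":0,"gripper":0.07},{"tx":0,"ty":-0.0477,"tz":-0.0022,"twist":0,"gripper":0.07}]'
python3 -m creep '[{"tx":0,"ty":0,"tz":0,"twist":7.68,"gripper":0.07},{"tx":0,"ty":0,"tz":0,"twist":7.68,"gripper":0.07},{"tx":0,"ty":0,"tz":0,"twist":7.68,"gripper":0.07},{"tx":0,"ty":0,"tz":0,"twist":7.68,"gripper":0.07},{"tx":0,"ty":0,"tz":0,"twist":7.68,"gripper":0.07},{"tx":0,"ty":0,"tz":0,"twist":7.68,"gripper":0.07},{"tx":0,"ty":0,"tz":0,"twist":7.68,"gripper":0.07},{"tx":0.02,"ty":0,"tz":0,"twist":0,"gripper":0.07},{"tx":0.01,"ty":0,"tz":0,"twist":0,"gripper":0.07},{"tx":0,"ty":0,"tz":0,"twist":0,"gripper":0.07},{"tx":0,"ty":0,"tz":0,"twist":0,"gripper":0.07}]'
python3 - <<'E'
from h import *;togo([.5685,-.3367,.016])
from cell import vision
c=vision.capture("wrist"); cv2.imwrite("pics/w3.png",c["frame"][:,:,::-1])
th=np.radians(36.21);Rz=np.array([[np.cos(th),-np.sin(th)],[np.sin(th),np.cos(th)]])
m=np.array([(.03,.022),(.03,-.022),(-.03,-.022),(-.03,.022)])@Rz.T+[.5685,-.3367]
print(proj(c,np.c_[m,[.045]*4]))
E
```

```text
t: 14.65
tcp_pos: [0.5684, -0.3388, 0.1309]
orientation: [-0.419, 1.57, -0.42]
force: [-0.1, 0.4, 1.1]
finger_gap: 0.762
t: 15.75
tcp_pos: [0.5687, -0.3367, 0.1004]
orientation: [-2.763, 1.57, 2.582]
force: [0.7, -0.5, 0.6]
finger_gap: 0.759
t 15.75 tcp [ 0.5687 -0.3367  0.1004] phi -53.77 down [-3.e-04  2.e-04 -1.e+00] go tx,ty,tz [ 0.0844 -0.0002 -0.    ] F [ 0.7 -0.5  0.6] gap 0.0698
[[284.13516266 175.66402169]
 [340.81643369 175.70209482]
 [339.01750091 247.39520672]
 [285.82286768 247.35869699]]
```

View pics/w3.png

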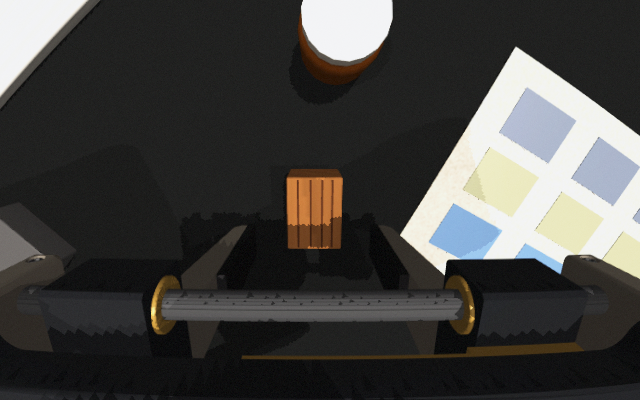

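The block's top spans x 287–342 and y 178–248 and is square to the jaws. The projection agrees to about 2 px. Going down.

```bash
python3 -m creep '[{"tx":0.02,"ty":0,"tz":0,"twist":0,"gripper":0.07},{"tx":0.025,"ty":0,"tz":0,"twist":0,"gripper":0.07},{"tx":0.02,"ty":0,"tz":0,"twist":0,"gripper":0.07},{"tx":0.01,"ty":0,"tz":0,"twist":0,"gripper":0.07},{"tx":0.005,"ty":0,"tz":0,"twist":0,"gripper":0.07},{"tx":0,"ty":0,"tz":0,"twist":0,"gripper":0.07},{"tx":0,"ty":0,"tz":0,"twist":0,"gripper":0.07}]'
python3 - <<'E'
from h import *;togo([.5685,-.3367,.016])
E
```

```text
t: 16.5
tcp_pos: [0.5694, -0.3371, 0.0213]
orientation: [0.42, 1.569, -0.519]
force: [-0.1, 0.6, -0.3]
finger_gap: 0.758
t 16.5 tcp [ 0.5694 -0.3371  0.0213] phi -53.8 down [ 1.2e-03 -7.0e-04 -1.0e+00] go tx,ty,tz [ 0.0053 -0.0005 -0.0008] F [-0.1  0.6 -0.3] gap 0.0697
```

```bash
python3 -m creep '[{"tx":0.004,"ty":0,"tz":-0.0005,"twist":0,"gripper":0.07},{"tx":0,"ty":0,"tz":0,"twist":0,"gripper":0.035},{"tx":0,"ty":0,"tz":0,"twist":0,"gripper":0.035},{"tx":0,"ty":0,"tz":0,"twist":0,"gripper":0.035},{"tx":0,"ty":0,"tz":0,"twist":0,"gripper":0.035},{"tx":0,"ty":0,"tz":0,"twist":0,"gripper":0.035},{"tx":0,"ty":0,"tz":0,"twist":0,"gripper":0.035}]'
python3 - <<'E'
from h import *;togo([.5685,-.3367,.016])
from cell import vision
for n in ("side","top"):
    c=vision.capture(n); pickle.dump(c,open(n+"1.pkl","wb"))
crop(load("side1"),300,100,400,180,6,"pics/p5.png")
# home & stage targets
th=np.radians(-16.87);Rz=np.array([[np.cos(th),-np.sin(th)],[np.sin(th),np.cos(th)]]);o=np.array([.5403,.0080])
print("home",Rz@[.03,.023]+o,"stage(-8,-8)",Rz@[.022,.015]+o)
E
```

```text
t: 17.2
tcp_pos: [0.5686, -0.3364, 0.0165]
orientation: [0.345, 1.57, -0.594]
force: [-0.1, -0.6, 2.4]
finger_gap: 0.475
t 17.2 tcp [ 0.5686 -0.3364  0.0165] phi -53.8 down [ 3.e-04 -2.e-04 -1.e+00] go tx,ty,tz [ 0.0005 -0.0002  0.0002] F [-0.1 -0.6  2.4] gap 0.0437
home [0.5756836  0.02130418] stage(-8,-8) [0.56570626 0.01597006]
```

View pics/p5.png

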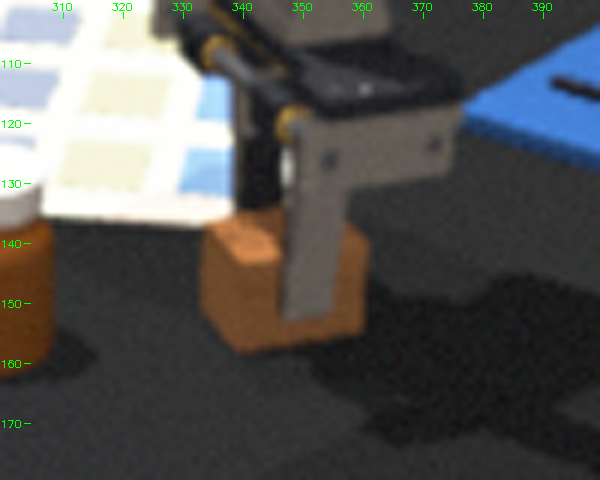

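```bash
python3 -m creep '[{"tx":-0.015,"ty":0,"tz":0,"twist":0,"gripper":0.035},{"tx":-0.03,"ty":0,"tz":0,"twist":0,"gripper":0.035},{"tx":-0.035,"ty":0,"tz":0,"twist":0,"gripper":0.035},{"tx":0,"ty":0.0127,"tz":-0.0179,"twist":0,"gripper":0.035},{"tx":0,"ty":0.0254,"tz":-0.0358,"twist":0,"gripper":0.035},{"tx":0,"ty":0.0254,"tz":-0.0358,"twist":0,"gripper":0.035},{"tx":0,"ty":0.0254,"tz":-0.0358,"twist":0,"gripper":0.035},{"tx":0,"ty":0.0254,"tz":-0.0358,"twist":0,"gripper":0.035},{"tx":0,"ty":0.0254,"tz":-0.0358,"twist":0,"gripper":0.035},{"tx":0,"ty":0.0254,"tz":-0.0358,"twist":0,"gripper":0.035},{"tx":0,"ty":0.0254,"tz":-0.0358,"twist":0,"gripper":0.035},{"tx":0,"ty":0.0127,"tz":-0.0179,"twist":0,"gripper":0.035}]'
python3 -m creep '[{"tx":0,"ty":0,"tz":0,"twist":7.58,"gripper":0.035},{"tx":0,"ty":0,"tz":0,"twist":7.58,"gripper":0.035},{"tx":0,"ty":0,"tz":0,"twist":7.58,"gripper":0.035},{"tx":0,"ty":0,"tz":0,"twist":7.58,"gripper":0.035},{"tx":0,"ty":0,"tz":0,"twist":7.58,"gripper":0.035},{"tx":0,"ty":0,"tz":0,"twist":7.58,"gripper":0.035},{"tx":0,"ty":0,"tz":0,"twist":7.58,"gripper":0.035},{"tx":0,"ty":0,"tz":0,"twist":0,"gripper":0.035},{"tx":0,"ty":0,"tz":0,"twist":0,"gripper":0.035}]'
python3 - <<'E'
from h import *;togo([.5632,.0146,.0285])
from cell import vision
for n in ("side","top","wrist"):
    c=vision.capture(n); pickle.dump(c,open(n+"2.pkl","wb"))
crop(load("side2"),250,130,390,280,4,"pics/p6.png")
crop(load("wrist2"),150,50,500,300,2,"pics/w6.png")
E
```

```text
t: 18.5
tcp_pos: [0.562, 0.0184, 0.0963]
orientation: [-2.881, 1.57, 2.465]
force: [0.4, -0.5, -0.1]
finger_gap: 0.477
t: 19.4
tcp_pos: [0.5627, 0.0152, 0.0963]
orientation: [-1.458, 1.57, 2.964]
force: [-0.1, 0.6, -0.8]
finger_gap: 0.476
t 19.4 tcp [0.5627 0.0152 0.0963] phi -106.62 down [-5.e-04  1.e-04 -1.e+00] go tx,ty,tz [0.0678 0.0007 0.0004] F [-0.1  0.6 -0.8] gap 0.0437
```

View pics/p6.png

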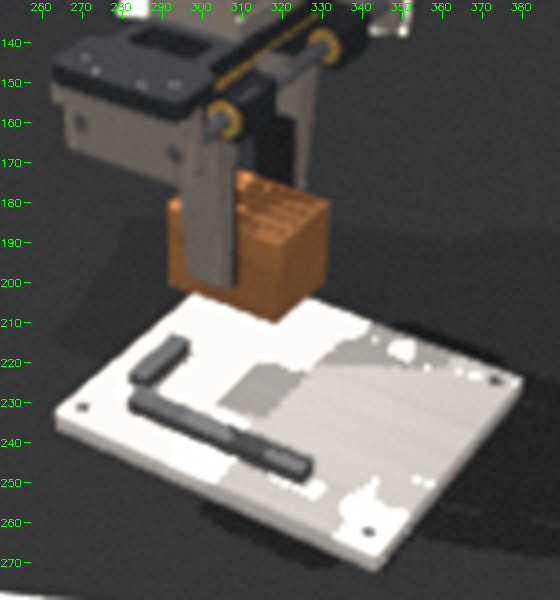

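View pics/w6.png

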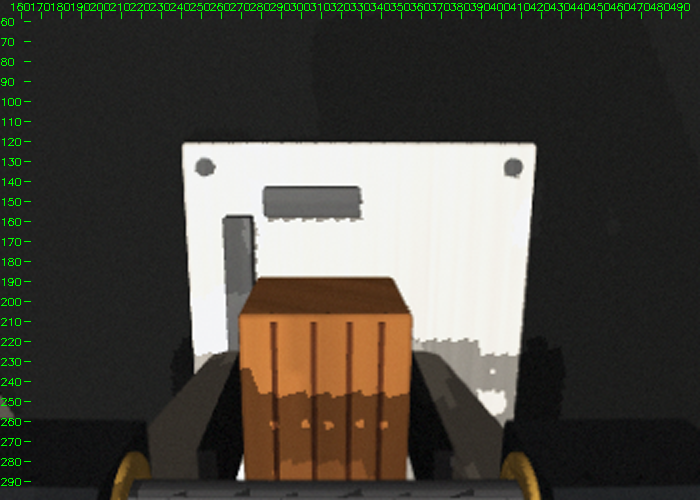

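The block is square to the plate and clear of both stops. Tool y is now plate +x and tool −z is plate +y. Lowering.

```bash
python3 -m creep '[{"tx":0.02,"ty":0,"tz":0,"twist":0.2,"gripper":0.035},{"tx":0.02,"ty":0,"tz":0,"twist":0,"gripper":0.035},{"tx":0.015,"ty":0,"tz":0,"twist":0,"gripper":0.035},{"tx":0.007,"ty":0,"tz":0,"twist":0,"gripper":0.035},{"tx":0,"ty":0,"tz":0,"twist":0,"gripper":0.035},{"tx":0,"ty":0,"tz":0,"twist":0,"gripper":0.035}]'
python3 - <<'E'
from h import *;togo([.5632,.0146,.0285])
E
```

```text
t: 20.15
tcp_pos: [0.5635, 0.0149, 0.0346]
orientation: [1.935, 1.57, 0.067]
force: [-0.7, 0.7, -0.5]
finger_gap: 0.479
t 20.15 tcp [0.5635 0.0149 0.0346] phi -107.04 down [ 3.e-04  0.e+00 -1.e+00] go tx,ty,tz [ 0.0061 -0.0003  0.0004] F [-0.7  0.7 -0.5] gap 0.044
```

```bash
python3 -m creep '[{"tx":0.003,"ty":0,"tz":0,"twist":-0.15,"gripper":0.035},{"tx":0.0025,"ty":0,"tz":0,"twist":0,"gripper":0.035},{"tx":0,"ty":0,"tz":0,"twist":0,"gripper":0.035},{"tx":0,"ty":0,"tz":0,"twist":0,"gripper":0.035}]'
python3 -m creep '[{"tx":0.0004,"ty":0,"tz":0,"twist":0,"gripper":0.035},{"tx":0,"ty":0,"tz":0,"twist":0,"gripper":0.035}]'
python3 - <<'E'
from h import *;togo([.5632,.0146,.0285])
E
```

```text
t: 20.55
tcp_pos: [0.5633, 0.0148, 0.0289]
orientation: [1.917, 1.571, 0.052]
force: [0.2, 0.0, -0.4]
finger_gap: 0.478
t: 20.75
tcp_pos: [0.5633, 0.0148, 0.0285]
orientation: [1.924, 1.571, 0.059]
force: [-0.3, -0.3, 0.1]
finger_gap: 0.474
t 20.75 tcp [0.5633 0.0148 0.0285] phi -106.91 down [ 2.e-04  0.e+00 -1.e+00] go tx,ty,tz [-0.     -0.      0.0003] F [-0.3 -0.3  0.1] gap 0.0436
```

```bash
python3 -m creep '[{"tx":0.0003,"ty":0,"tz":0,"twist":0,"gripper":0.035},{"tx":0,"ty":0,"tz":0,"twist":0,"gripper":0.035}]'
python3 -m creep '[{"tx":0.0003,"ty":0,"tz":0,"twist":0,"gripper":0.035},{"tx":0,"ty":0,"tz":0,"twist":0,"gripper":0.035},{"tx":0,"ty":0,"tz":0,"twist":0,"gripper":0.035}]'
```

```text
t: 20.95
tcp_pos: [0.5633, 0.0148, 0.0284]
orientation: [1.99, 1.571, 0.124]
force: [-0.8, 0.4, 4.4]
finger_gap: 0.476
t: 21.25
tcp_pos: [0.5633, 0.0148, 0.0285]
orientation: [1.897, 1.571, 0.031]
force: [-4.0, 0.2, 9.1]
finger_gap: 0.474
```

It is on the plate at about 9 N. I'll ease off a little and slide towards the short stop.

```bash
python3 -m creep '[{"tx":-0.0003,"ty":0,"tz":0,"twist":0,"gripper":0.035},{"tx":0,"ty":0.003,"tz":0,"twist":0,"gripper":0.035},{"tx":0,"ty":0.003,"tz":0,"twist":0,"gripper":0.035},{"tx":0,"ty":0,"tz":0,"twist":0,"gripper":0.035},{"tx":0,"ty":0,"tz":0,"twist":0,"gripper":0.035}]'
cat >> h.py <<'E'
def st():
    from cell import monitor
    s=monitor.read_state(); th=np.radians(-16.87);Rz=np.array([[np.cos(th),np.sin(th)],[-np.sin(th),np.cos(th)]])
    print("t",round(s["t"],2),"plate xy mm",(1e3*(Rz@(s["tcp_pos"][:2]-[.5403,.008]))).round(2),"z",(s["tcp_pos"][2]*1e3).round(2),"F plate",(Rz@s["force"][:2]).round(1),"Fz",s["force"][2].round(1),"M",s["moment"].round(2),"gap",(s["finger_gap"]*91.9).round(1))
E
python3 -c "
from h import *;st()"
```

```text
t: 21.75
tcp_pos: [0.568, 0.0134, 0.0285]
orientation: [-1.459, 1.569, 2.958]
force: [-6.2, 1.5, 11.6]
finger_gap: 0.474Traceback (most recent call last):
  File "<string>", line 2, in <module>
    from h import *;st()
                    ~~^^
  File "h.py", line 27, in st
    print("t",round(s["t"],2),"plate xy mm",(1e3*(Rz@(s["tcp_pos"][:2]-[.5403,.008]))).round(2),"z",(s["tcp_pos"][2]*1e3).round(2),"F plate",(Rz@s["force"][:2]).round(1),"Fz",s["force"][2].round(1),"M",s["moment"].round(2),"gap",(s["finger_gap"]*91.9).round(1))
                                                                                                                                                                                                                                     ^^^^^^^^^^^^^^^^^^^^^^^^^^^^
AttributeError: 'float' object has no attribute 'round'
```

```bash
sed -i 's/(s\["finger_gap"\]\*91.9).round(1)/round(float(s["finger_gap"])*91.9,1)/; s/(s\["tcp_pos"\]\[2\]\*1e3).round(2)/round(float(s["tcp_pos"][2])*1e3,2)/;s/s\["force"\]\[2\].round(1)/round(float(s["force"][2]),1)/' h.py
python3 -m creep '[{"tx":-0.0004,"ty":0,"tz":0,"twist":0,"gripper":0.035},{"tx":0,"ty":0.002,"tz":0,"twist":0,"gripper":0.035},{"tx":0,"ty":0,"tz":0,"twist":0,"gripper":0.035}]'
python3 -c "
from h import *;st()"
```

```text
t: 22.05
tcp_pos: [0.5711, 0.0125, 0.0284]
orientation: [2.054, 1.571, 0.188]
force: [-1.5, 0.8, 3.0]
finger_gap: 0.476
t 22.05 plate xy mm [28.21 13.23] z 28.45 F plate [-1.7  0.4] Fz 3.0 M [0.11 0.15 0.03] gap 43.8
```

```bash
python3 -m creep '[{"tx":0,"ty":0.001,"tz":0,"twist":0,"gripper":0.035},{"tx":0,"ty":0,"tz":0,"twist":0,"gripper":0.035}]';python3 -c "
from h import *;st()"
python3 -m creep '[{"tx":0,"ty":0.001,"tz":0,"twist":0,"gripper":0.035},{"tx":0,"ty":0,"tz":0,"twist":0,"gripper":0.035}]';python3 -c "
from h import *;st()"
```

```text
t: 22.25
tcp_pos: [0.5716, 0.0123, 0.0285]
orientation: [-1.495, 1.57, 2.922]
force: [-3.4, 1.8, 4.3]
finger_gap: 0.475
t 22.25 plate xy mm [28.74 13.2 ] z 28.45 F plate [-3.8  0.7] Fz 4.3 M [0.27 0.49 0.06] gap 43.7
t: 22.45
tcp_pos: [0.5728, 0.0119, 0.0285]
orientation: [-1.175, 1.571, -3.041]
force: [-1.8, 1.3, 4.0]
finger_gap: 0.478
t 22.45 plate xy mm [29.97 13.17] z 28.45 F plate [-2.1  0.8] Fz 4.0 M [0.23 0.45 0.03] gap 43.9
```

```bash
python3 -m creep '[{"tx":0,"ty":0,"tz":-0.003,"twist":0,"gripper":0.035},{"tx":0,"ty":0,"tz":-0.003,"twist":0,"gripper":0.035},{"tx":0,"ty":0,"tz":0,"twist":0,"gripper":0.035}]';python3 -c "
from h import *;st()"
python3 -m creep '[{"tx":0,"ty":0.001,"tz":-0.0015,"twist":0,"gripper":0.035},{"tx":0,"ty":0,"tz":0,"twist":0,"gripper":0.035}]';python3 - <<'E'
from h import *;st()
from cell import vision
for n in ("side","top"):
    c=vision.capture(n); pickle.dump(c,open(n+"3.pkl","wb"))
crop(load("side3"),250,170,390,280,5,"pics/p7.png")
crop(load("top3"),255,150,365,270,5,"pics/p8.png")
E
```

```text
t: 22.75
tcp_pos: [0.5751, 0.0181, 0.0285]
orientation: [2.016, 1.57, 0.151]
force: [0.6, 0.6, 0.0]
finger_gap: 0.477
t 22.75 plate xy mm [30.38 19.76] z 28.47 F plate [0.4 0.7] Fz 0.0 M [ 0.12 -0.06  0.01] gap 43.8
t: 22.95
tcp_pos: [0.5761, 0.019, 0.0284]
orientation: [2.63, 1.571, 0.764]
force: [-0.9, 1.2, 1.0]
finger_gap: 0.476
t 22.95 plate xy mm [31.07 20.88] z 28.44 F plate [-1.2  0.9] Fz 1.0 M [ 0.12  0.04 -0.03] gap 43.7
```

View pics/p7.png

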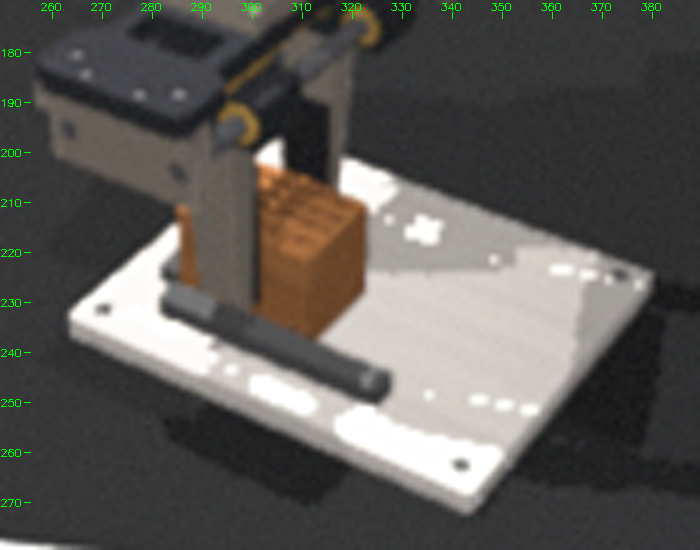

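View pics/p8.png

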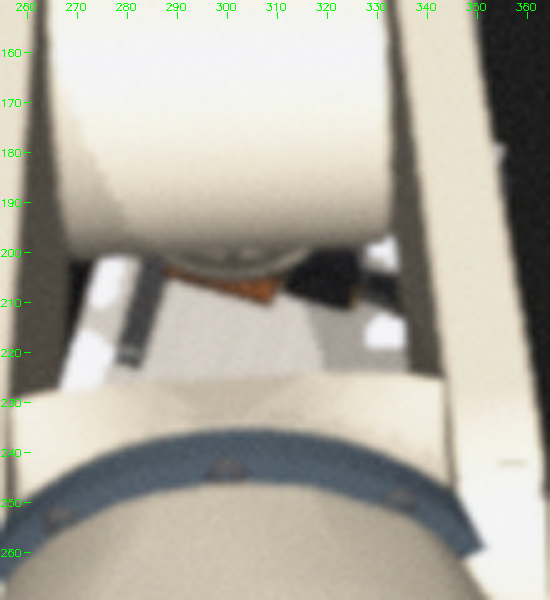

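The block stands flat about 2 mm short of the long stop and has not yet hit the short one. I'll keep pushing in small steps.

```bash
python3 -m creep '[{"tx":0,"ty":0.001,"tz":0,"twist":0,"gripper":0.035},{"tx":0,"ty":0,"tz":0,"twist":0,"gripper":0.035}]' >/dev/null;python3 -c "
from h import *;st()"
python3 -m creep '[{"tx":0,"ty":0.001,"tz":0,"twist":0,"gripper":0.035},{"tx":0,"ty":0,"tz":0,"twist":0,"gripper":0.035}]'>/dev/null;python3 -c "
from h import *;st()"
python3 -m creep '[{"tx":0,"ty":0,"tz":-0.001,"twist":0,"gripper":0.035},{"tx":0,"ty":0,"tz":0,"twist":0,"gripper":0.035}]'>/dev/null;python3 -c "
from h import *;st()"
```

```text
t 23.25 plate xy mm [31.91 20.73] z 28.47 F plate [-1.3 -0.1] Fz 2.2 M [0.21 0.17 0.02] gap 43.7
t 23.45 plate xy mm [31.99 20.72] z 28.52 F plate [-4.7  1.2] Fz 5.0 M [0.55 0.8  0.04] gap 43.6
t 23.65 plate xy mm [31.97 20.88] z 28.49 F plate [-3.9 -3.6] Fz 6.8 M [-0.37  0.89 -0.04] gap 43.9
```

```bash
python3 -m creep '[{"tx":-0.0003,"ty":0.001,"tz":0,"twist":0,"gripper":0.035},{"tx":0,"ty":0,"tz":0,"twist":0,"gripper":0.035}]' >/dev/null;python3 -c "
from h import *;st()"
python3 -m creep '[{"tx":0,"ty":0,"tz":-0.0015,"twist":0,"gripper":0.035},{"tx":0,"ty":0,"tz":0,"twist":0,"gripper":0.035}]'>/dev/null;python3 -c "
from h import *;st()"
python3 -m creep '[{"tx":0,"ty":0,"tz":-0.001,"twist":0,"gripper":0.035},{"tx":0,"ty":0,"tz":0,"twist":0,"gripper":0.035}]'>/dev/null;python3 -c "
from h import *;st()"
```

```text
t 23.85 plate xy mm [32.03 20.85] z 28.54 F plate [-7.2 -2.7] Fz 7.5 M [-0.    1.32  0.  ] gap 43.5
t 24.05 plate xy mm [32.04 21.78] z 28.55 F plate [-5.  -5.8] Fz 8.5 M [-0.7   1.39 -0.03] gap 43.8
t 24.25 plate xy mm [32.01 22.11] z 28.55 F plate [ -6.4 -10.4] Fz 9.1 M [-1.44  1.49  0.01] gap 43.7
```

```bash
python3 -m creep '[{"tx":-0.0004,"ty":0,"tz":-0.001,"twist":0,"gripper":0.035},{"tx":0,"ty":0,"tz":0,"twist":0,"gripper":0.035}]' >/dev/null;python3 -c "
from h import *;st()"
python3 -m creep '[{"tx":0,"ty":0,"tz":-0.001,"twist":0,"gripper":0.035},{"tx":0,"ty":0,"tz":0,"twist":0,"gripper":0.035}]'>/dev/null;python3 -c "
from h import *;st()"
python3 -m creep '[{"tx":0,"ty":0.001,"tz":0,"twist":0,"gripper":0.035},{"tx":0,"ty":0,"tz":0,"twist":0,"gripper":0.035}]'>/dev/null;python3 -c "
from h import *;st()"
```

```text
t 24.45 plate xy mm [32.04 22.23] z 28.61 F plate [ -4.  -14.3] Fz 5.7 M [-2.38  1.4   0.09] gap 43.9
t 24.65 plate xy mm [31.99 22.3 ] z 28.62 F plate [ -3.4 -20.6] Fz 7.6 M [-3.37  1.63  0.12] gap 43.6
t 24.85 plate xy mm [32.05 22.29] z 28.63 F plate [ -7.2 -18.1] Fz 10.8 M [-2.98  2.04  0.14] gap 44.1
```

```bash
python3 -m creep '[{"tx":-0.0004,"ty":0,"tz":0.0022,"twist":0,"gripper":0.035},{"tx":0,"ty":0,"tz":0,"twist":0,"gripper":0.035}]' >/dev/null;python3 -c "
from h import *;st()"
python3 -m creep '[{"tx":0,"ty":0.001,"tz":0,"twist":0,"gripper":0.035},{"tx":0,"ty":0,"tz":0,"twist":0,"gripper":0.035}]'>/dev/null;python3 -c "
from h import *;st()"
python3 -m creep '[{"tx":-0.0003,"ty":0.001,"tz":0,"twist":0,"gripper":0.035},{"tx":0,"ty":0,"tz":0,"twist":0,"gripper":0.035}]'>/dev/null;python3 -c "
from h import *;st()"
```

```text
t 25.05 plate xy mm [32.12 22.1 ] z 28.68 F plate [-5.7 -6.1] Fz 3.7 M [-0.66  1.63  0.21] gap 44.1
t 25.25 plate xy mm [32.16 22.11] z 28.69 F plate [-10.7  -5.3] Fz 9.0 M [-0.47  2.14  0.08] gap 43.9
t 25.45 plate xy mm [32.22 22.08] z 28.74 F plate [-12.6  -5.4] Fz 8.8 M [-0.14  2.44  0.1 ] gap 44.0
```

```bash
python3 -m creep '[{"tx":0,"ty":0,"tz":-0.0012,"twist":0,"gripper":0.035},{"tx":0,"ty":0,"tz":0,"twist":0,"gripper":0.035},{"tx":0,"ty":0,"tz":0,"twist":0,"gripper":0.035}]' >/dev/null;python3 - <<'E'
from h import *;st();togo([.5757,.0213,.0285])
from cell import vision
for n in ("side","wrist"):
    c=vision.capture(n); pickle.dump(c,open(n+"4.pkl","wb"))
crop(load("side4"),255,180,345,265,8,"pics/p9.png")
crop(load("wrist4"),200,80,450,290,3,"pics/w9.png")
c=load("side4")
th=np.radians(-16.87);Rz=np.array([[np.cos(th),-np.sin(th)],[np.sin(th),np.cos(th)]]);o=np.array([.5403,.008])
P=[(0,45-44,12),(0,45-44,57),(0,45,12),(0,45,57),(60,45,57),(60,1,57)]
for p in P: print(p,proj(c,[*(Rz@(np.array(p[:2])/1e3)+o),p[2]/1e3]).round(1), proj(load("wrist4"),[*(Rz@(np.array(p[:2])/1e3)+o),p[2]/1e3]).round(1))
E
```

```text
t 25.75 plate xy mm [32.21 22.19] z 28.75 F plate [-11.9 -10.7] Fz 9.7 M [-1.37  2.7   0.12] gap 43.5
t 25.75 tcp [0.5776 0.0199 0.0288] phi -106.86 down [-0.0105 -0.0021 -0.9999] go tx,ty,tz [ 0.0003 -0.0022 -0.0008] F [-14.5  -6.8   9.7] gap 0.0435
(0, 1, 12) [[322.3 228.6]] [[342.8 271.4]]
(0, 1, 57) [[322.8 210.1]] [[351.2 310.8]]
(0, 45, 12) [[310.  240.7]] [[280.4 271.6]]
(0, 45, 57) [[310.1 221.9]] [[272.6 311. ]]
(60, 45, 57) [[283.7 211.2]] [[268.2 208.3]]
(60, 1, 57) [[297.  200.2]] [[355.6 208.2]]
```

View pics/p9.png

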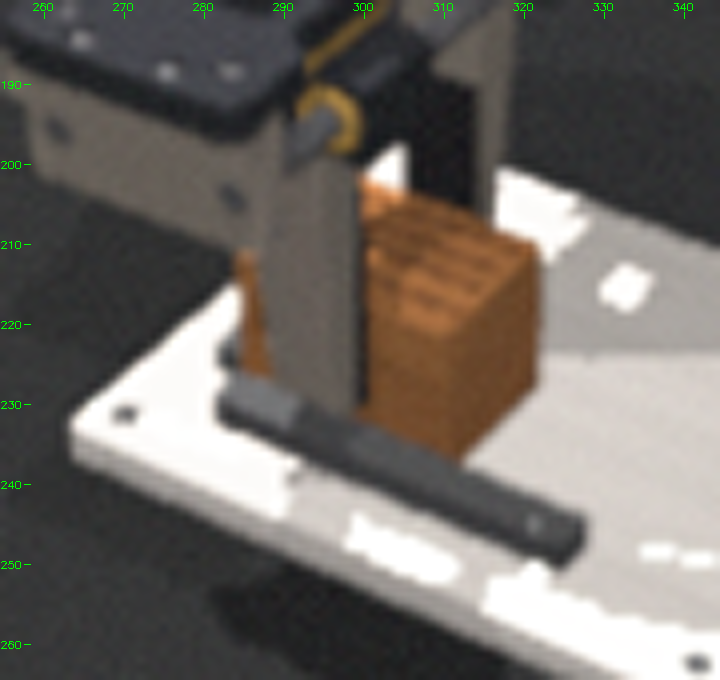

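View pics/w9.png

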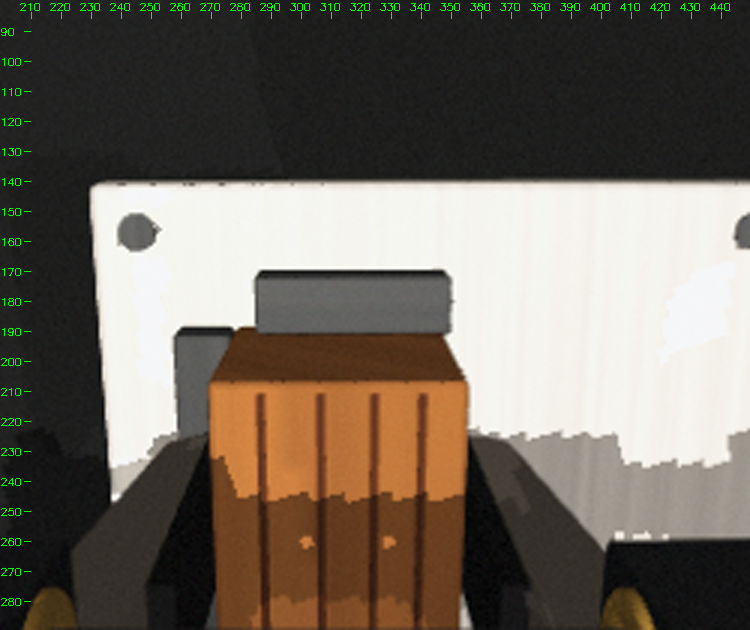

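The block is against both stops with no visible gap. The tool tilted about 0.6° under the push, so I'll press down slightly to keep the block flat.

```bash
cat >> h.py <<'E'
def tilt():
    from cell import monitor
    r=R(monitor.read_state()["orientation"]); th=np.radians(-16.87); a=r[:,0]
    print("tilt deg x,y:",np.degrees([a[0]*np.cos(th)+a[1]*np.sin(th),-a[0]*np.sin(th)+a[1]*np.cos(th)]).round(2),"phi",np.degrees(np.arctan2(r[1,2],r[0,2])).round(2))
E
python3 -m creep '[{"tx":0.0004,"ty":0,"tz":0,"twist":0,"gripper":0.035},{"tx":0,"ty":0,"tz":0,"twist":0,"gripper":0.035}]' >/dev/null;python3 -c "
from h import *;st();tilt()"
python3 -m creep '[{"tx":0.0004,"ty":0,"tz":-0.0005,"twist":0,"gripper":0.035},{"tx":0,"ty":0,"tz":0,"twist":0,"gripper":0.035}]' >/dev/null;python3 -c "
from h import *;st();tilt()"
```

```text
t 26.05 plate xy mm [32.19 22.16] z 28.72 F plate [-13.3 -12.1] Fz 13.7 M [-1.33  3.01  0.14] gap 44.0
tilt deg x,y: [-0.54 -0.29] phi -106.86
t 26.25 plate xy mm [32.21 22.22] z 28.7 F plate [-14.6 -15.1] Fz 18.9 M [-1.82  3.3   0.08] gap 43.9
tilt deg x,y: [-0.54 -0.33] phi -106.85
```

```bash
python3 -m creep '[{"tx":-0.0012,"ty":0,"tz":0.0025,"twist":0,"gripper":0.035},{"tx":0,"ty":0,"tz":0,"twist":0,"gripper":0.035}]' >/dev/null;python3 -c "
from h import *;st();tilt()"
python3 -m creep '[{"tx":0,"ty":0.0007,"tz":0,"twist":0,"gripper":0.035},{"tx":0,"ty":0,"tz":0,"twist":0,"gripper":0.035}]' >/dev/null;python3 -c "
from h import *;st();tilt()"
python3 -m creep '[{"tx":0,"ty":0,"tz":-0.0015,"twist":0,"gripper":0.035},{"tx":0,"ty":0,"tz":-0.0015,"twist":0,"gripper":0.035},{"tx":0,"ty":0,"tz":0,"twist":0,"gripper":0.035}]' >/dev/null;python3 -c "
from h import *;st();tilt()"
```

```text
t 26.45 plate xy mm [32.25 21.85] z 28.95 F plate [-13.4  -1.2] Fz 4.3 M [0.57 2.32 0.13] gap 43.1
tilt deg x,y: [-0.51 -0.13] phi -106.93
t 26.65 plate xy mm [32.31 21.84] z 28.98 F plate [-15.8  -0.9] Fz 8.3 M [0.65 2.72 0.04] gap 43.8
tilt deg x,y: [-0.59 -0.16] phi -106.92
t 26.95 plate xy mm [32.25 22.26] z 28.85 F plate [-12.2 -16. ] Fz 9.2 M [-2.08  3.07  0.15] gap 43.6
tilt deg x,y: [-0.62 -0.39] phi -106.82
```

```bash
python3 -m creep '[{"tx":0.0007,"ty":0.0003,"tz":0,"twist":0,"gripper":0.035},{"tx":0,"ty":0,"tz":0,"twist":0,"gripper":0.035},{"tx":0,"ty":0,"tz":0,"twist":0,"gripper":0.035}]' >/dev/null;python3 -c "
from h import *;st();tilt()"
python3 -m creep '[{"tx":0,"ty":0,"tz":0,"twist":0,"gripper":0.035},{"tx":0,"ty":0,"tz":0,"twist":0,"gripper":0.035},{"tx":0,"ty":0,"tz":0,"twist":0,"gripper":0.035},{"tx":0,"ty":0,"tz":0,"twist":0,"gripper":0.035},{"tx":0,"ty":0,"tz":0,"twist":0,"gripper":0.035},{"tx":0,"ty":0,"tz":0,"twist":0,"gripper":0.035}]' >/dev/null
python3 - <<'E'
from h import *;st();tilt()
from cell import vision
for n in ("side","wrist"):
    c=vision.capture(n); pickle.dump(c,open(n+"5.pkl","wb"))
a=load("side5"); crop(a,255,180,345,265,8,"pics/q1.png")
crop(load("wrist5"),200,80,450,290,3,"pics/q2.png"); cv2.imwrite("pics/q3.png",a["frame"][:,:,::-1])
E
```

```text
t 27.25 plate xy mm [32.24 22.24] z 28.77 F plate [-15.8 -16.6] Fz 18.7 M [-1.98  3.57  0.12] gap 43.9
tilt deg x,y: [-0.65 -0.37] phi -106.84
t 27.85 plate xy mm [32.25 22.25] z 28.82 F plate [-15.9 -16.3] Fz 18.3 M [-2.01  3.61  0.12] gap 44.0
tilt deg x,y: [-0.65 -0.37] phi -106.84
```

View pics/q1.png

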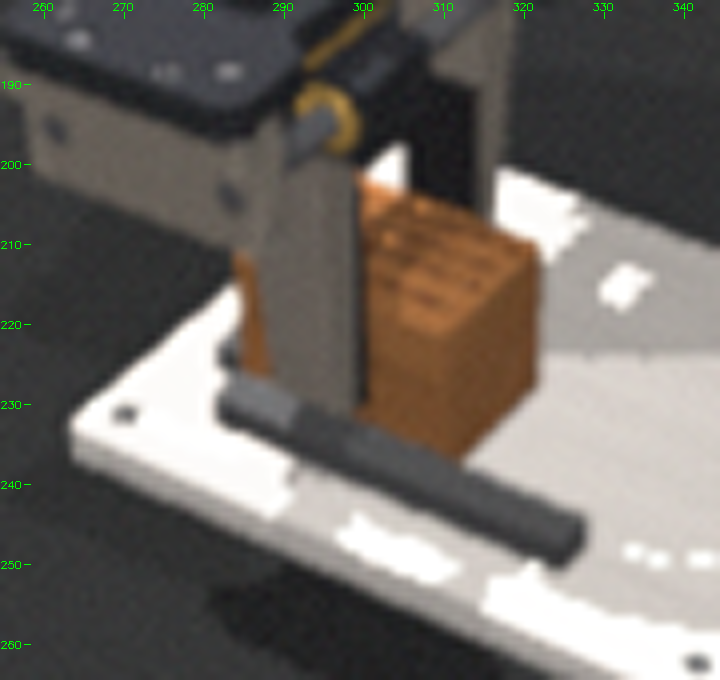

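View pics/q2.png

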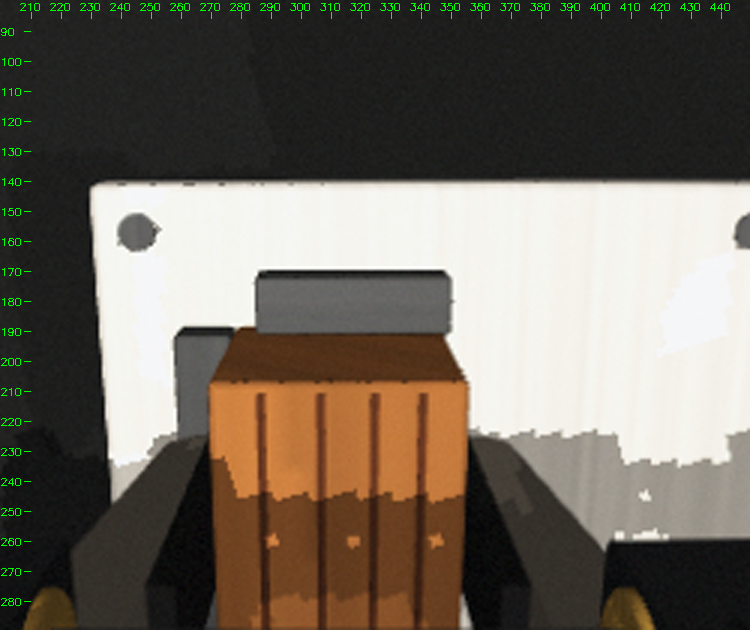

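View pics/q3.png

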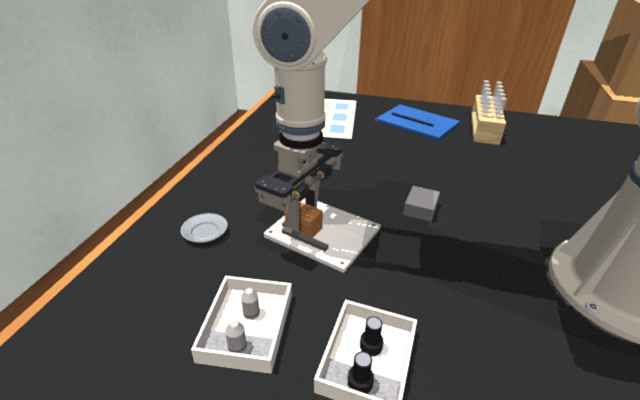

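```bash
python3 -m creep '[{"tx":-0.0003,"ty":0.0002,"tz":-0.0002,"twist":0,"gripper":0.035},{"tx":0,"ty":0,"tz":0,"twist":0,"gripper":0.035},{"tx":0,"ty":0,"tz":0,"twist":0,"gripper":0.035},{"tx":0,"ty":0,"tz":0,"twist":0,"gripper":0.035}]' >/dev/null;python3 -c "
from h import *;st();tilt()
from cell import robot
print(robot.job_done())"
```

```text
t 28.35 plate xy mm [32.24 22.25] z 28.83 F plate [-14.8 -17. ] Fz 16.2 M [-2.15  3.53  0.1 ] gap 43.7
tilt deg x,y: [-0.67 -0.39] phi -106.84
the job is handed in; nothing more can be done
None
```

I put the eyepiece and then the objective upright in their matching trays. I then set the block on the plate, long side along the long stop, and pushed it into the corner. I handed in at 28.4 s with the gripper still holding it there.

**Last checks:**
- **Stop forces:** at hand-in the wrist read about 15 N towards the short stop, 17 N towards the long stop and 16 N down. These had held steady for about a second. Friction on the plate and stops takes some of that, so the actual force on each stop isn't known exactly.
- **Position:** the last pictures show no gap at the short stop, and the block's visible top corners lie within about 1–2 px of the predicted home position. The arm puts the gripper 2 mm further along x and 1 mm less along y than the block's nominal home centre. I put that down to the grip being slightly off-centre and to calibration error.
- **Flatness:** the tool leans about 0.7° under the push and sits about 0.4 mm higher than when the block first touched the plate. The block's rear edge may therefore be lifted by up to about 0.7 mm; no lift shows in the pictures.
- **Other objects:** both lenses are still upright in their trays. The glass dish and slide box have not moved. The jar is hidden behind the arm in the last picture, but it was in place when I gripped the block and nothing came near it.

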